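# Set a tabletop throwing wheel for a left-handed potter

### The arm

A 6-joint arm with a two-finger parallel gripper is mounted at the origin on the work surface. World frame = base frame: x ahead of the robot, y to its left, z up, the work surface at z = 0. Lengths are in mm, angles in rad, forces in N, time in s.
With the tool pointing down it reaches from about 275 to 1000 mm from the base axis. Payload 8.4 kg.
Tool frame: the origin (TCP) lies at the very end of the fingers, on their centre line; the grasp point (between the pads) lies 19 mm behind it; z points along the fingers, y is the line along which they close (so a half turn about z gives the same grasp; the last joint's range is limited). The gripper opens to 85 mm and grips with 20 to 120 N. Pads are 22 mm wide; open, the fingers measure 114 mm over their backs; the gripper's body (76 mm by 85 mm) begins 54 mm behind the grasp point. The pads swing forward as they close: fully open they stand 13 mm farther back than shut.
Start: joints at [1.297, 0.353, 1.633, -0, 1.155, -0.002], TCP at [167.789, 602.058, 199.881] pointing down, gripper open.
Joint ranges: [-2.63, 2.63], [-0.92, 2.1], [0.06, 2.66], [-1.3, 4.44], [0, 2.69], [-3.02, 3.02]. Speed limits (rad/s): [2.22, 2.22, 2.79, 3.14, 3.14, 3.14].

### API

Orientations are given as [roll, pitch, yaw] about the fixed x, y, z axes, in that order (R = Rz(yaw) Ry(pitch) Rx(roll)).
In Python, from rig import telemetry, imaging, r gives the robot as it stands. The module is installed in compiled form; this text tells all that it offers.
- The arm moves only by the tool step_arm, never from a script. Its argument "moves" is a list of rows, each a list of 3 entries, a list of its own where there are three numbers: the turn, a rotation vector about the tool's x, y, z scaled (see below), then the shift along the tool's x, y, z scaled (see below), then the opening, from -1 (shut) to 1 (fully open). A call has 1 to 8 rows; each row is the pose to reach, as a shift and turn from the pose commanded when the call began, along the tool's axes at that moment; what a row does not reach only later rows make up. The controller multiplies each number of a shift by 200 mm and each number of a turn by 45 degrees. A row lasts 1/10 s, in which the tool goes at most 50 mm and 8.59 degrees, less where a joint would pass 70% of its speed; a pose out of reach is approached as far as the arm can. A call with a number of a shift or a turn outside -1 to 1 is refused whole. A call with a gripper value outside its range is refused whole. The fingers move at their own pace and stop on an object; "squeeze" is the grip in N (left out, the last holds). Time passes only in rows, so rows that repeat a pose let the fingers close. It gives the time, the measured TCP pose, the force, the opening and the grip force at its end, in the units of the state.
- telemetry.sense(): the state, without advancing time (a new reading comes with each control period).
- imaging.grab_frame(name): name is "scene" or "top" or "wrist"; returns the picture (400x640x3 uint8, red, green, blue); there is no depth.
- imaging.calibration(name): a dict with "fx", "fy", "cx", "cy" (pixels), "cam_to_world" (4x4, takes a point from camera to world coordinates). Camera axes: x right, y up, looking along -z (the intrinsics and any distortion apply to the point x, -y, -z); pixel columns grow to the right and rows downward; lengths in mm; the calibration is good to about 2 mm. A picture is of the moment at which its call begins: read the wrist's pose just before it. calibration takes no time and is no camera call; for the wrist camera it gives the pose at the moment of the call.
- r.sign_off(): hands the job in; it is judged then, once.
Trained networks look in the newest picture that a camera, given by its name, has taken for a name from the list of things; names that differ only in an ending like _2 or _b are one class to them, and where a whole thing is asked for, a point or a joint stands for the part that bears it (a point fixed in the world has none). Each returns a list of dicts, best first, with "conf" (0 to 1); they miss things now and then, are a little off and sometimes report something else, mostly with a low value. They report only what shows in the picture. A call takes as long as a camera call.
- imaging.recognise(camera, name): "extent" ([left, top, width, height] in pixels, round what is visible of it).
- imaging.mark_of(camera, name): "xy" ([column, row] in pixels: a listed point, or the origin of a listed thing).
The state is a dict: "clock": time; "qpos": joint angles; "qvel": joint speeds; "joint_efforts": joint torques, N m; "eef_pos": TCP position; "tcp_rot": TCP orientation; "contact_force": force on the tool from outside, world axes, zero at the start; "wrist_torque": the same for the moment, N m; "opening": opening from 0.0 (shut) to 1.0 (fully open); "grasp_force": force on a finger pad.
Only numpy, scipy, OpenCV 4.12 (cv2) and the standard library are available. Lean on these libraries where they do the work, as an engineer would, in place of code of your own. Each camera call takes 0.05 s, during which the arm holds its last target. There are 200 camera calls.

### The job

Make the throwing wheel ready for a left-handed potter: push its speed lever all the way to its stop towards the front of the machine, then rock the direction switch over by pressing its raised end (the end away from the wheel head), and last of all switch the power on by pressing the raised end of the power switch. Only push and press, without forcing anything: grasp and lift nothing, leave the bowl, the wheel head, the cup, the jar and the wooden tools as they stand, and finish with the hand clear.

Things in the scene. Friction and masses are not known exactly. Their poses are not given: they have to be found in the camera images.
- wheel_unit: Fixed light-grey housing of the throwing wheel, 360 mm front to back by 515 mm. Origin on the table under the middle of its control deck (flat top 150 mm above the table, x -180 to 180, y -85 to 85 mm); its -x is the machine's front (robot side), +y points to the wheel axis, 250 mm away. Splash pan 160 mm in radius, rim at 208 mm. Place and yaw (up to 0.3 rad) vary
- speed_lever (a joint): The only lever, an 8 mm stem with a black 28 mm ball knob: angle in rad, 0 = at its stop (leaning to the machine's front, -x of the unit), 0.9 = fastest (leaning back). Starts in between. It hinges about the unit's y axis 20 mm below the deck; light friction (about 3 N at the knob), stays where it is left
- lever_knob (a point): Centre of the ball knob; moves with the lever; 41 to 48 mm above the deck. The lever's pivot is at x 45, y -40 mm in the unit's frame, 68 mm from the knob's centre
- direction (a joint): Direction switch: angle in rad, 0 = as found, 0.40 = rocked right over. The smaller black rocker, 34 by 20 mm, lying along the unit's y, middle at x -65, y 38 mm in the unit's frame. It is stiff and stays where it is left; pressed straight down near the raised end it takes about 4 N and sinks about 5 mm to its stop
- direction_raised_end (a point): Point on top of the direction switch on the half that is raised at the start (away from the wheel head, marked by a short white bar), 12 mm from the middle; about 169 mm above the table at the start, 164 mm when pressed home. It moves with the switch
- power (a joint): Power switch: angle in rad, 0 = off (as found), 0.40 = on. The larger black rocker, 42 by 28 mm, lying along the unit's x in line with the lever, middle at x -65, y -40 mm in the unit's frame. It is stiff and stays where it is left; pressed straight down near the raised end it takes about 4 N and sinks about 6 mm to its stop
- power_raised_end (a point): Point on top of the power switch on the half that is raised at the start (the half nearer the lever, to the back of the machine, marked by a short white bar), 15 mm from the middle; about 170 mm above the table at the start, 164 mm when pressed home. It moves with the switch
- bat_edge (a point): Point on the top edge of the round plywood bat (radius 125 mm, top 218 mm above the table) on the free-turning wheel head, which is to be left unturned
- bowl: Bystander: raw clay bowl, 136 mm across, 66 mm high, standing on the bat in the middle of the wheel head. Origin under its foot
- water_cup: Bystander: grey plastic cup, 60 mm across, 62 mm high, on the back of the deck behind the controls on the wheel side. Origin under its foot
- rib: Bystander: flat wooden throwing rib, about 78 by 36 by 6 mm, lying on the deck beside the lever on the wheel side. Origin on its underside
- slip_jar: Bystander: glass jar with white cap, 72 mm across, 95 mm high, on the table beside the machine (the robot's right). Origin under it
- mallet: Bystander: wooden mallet standing on its head, 60 mm across, 160 mm high, on the table beside the machine. Origin under it
- oval_mould: Bystander: oblong wooden drape mould with round ends, 224 by 74 by 29 mm, on the table to the right of the machine. Origin under its middle

How it is judged (in metres and radians):
On the way, in this order (a step that is already met when the one before it is completed fails the run):
1. the speed lever is at its stop, both switches still as found (value of joint speed_lever below 0.07 rad and value of joint each of direction, power below 0.1 rad), for 0.1 s.
2. the direction switch is rocked over, lever at its stop, power still off (value of joint direction above 0.32 rad and value of joint each of speed_lever, power below 0.1 rad), for 0.1 s.
3. the power switch is on, lever at its stop, direction as set (value of joint each of power, direction above 0.32 rad and value of joint speed_lever below 0.1 rad), for 0.1 s.
At the end, for the whole second after the job is handed in: the speed lever is within 0.08 rad (5 mm at the knob) of its stop, the direction switch and the power switch are rocked right over (above 0.32 of 0.40 rad), the bat's edge has not turned by 20 mm, and no bowl, cup, jar or tool has shifted by 15 mm (value of joint speed_lever below 0.08 rad and value of joint each of direction, power above 0.32 rad and distance of each of bowl, water_cup, rib, slip_jar, mallet, oval_mould from where it was at the start of the episode below 0.015 m and distance of bat_edge from where it was at the start of the episode below 0.02 m); the robot touches nothing.
It fails at once if the power is switched on while the lever is off its stop or before the direction is set (value of joint power above 0.22 rad and (value of joint speed_lever above 0.12 rad or value of joint direction below 0.28 rad)).
It fails at once if the direction is changed while the lever is off its stop (value of joint direction above 0.22 rad and value of joint speed_lever above 0.12 rad).
It fails at once if the lever or a switch is forced, or the machine is struck (over 45 N) (contact force between any of the fingers, the arm and wheel_unit above 45 N).
It fails at once if a bystander is lifted, carried or knocked, or the wheel head is turned (distance of any of bowl, water_cup, rib, slip_jar, mallet, oval_mould from where it was at the start of the episode above 0.02 m or distance of bat_edge from where it was at the start of the episode above 0.03 m).
It also fails if it takes over 58 s, if anything falls off the work surface, if the arm or the gripper's body presses on something with over 40 N, if the wrist force passes 120 N, or if a joint passes its speed limit or range.

## Working session

There is one attempt and no reset: what is moved stays moved. The work goes in short steps, Python scripts to look and compute and a tool call to move; the robot and the scene stay as the last step left them, time stands still between calls to the robot, and variables do not carry over. Pictures are saved under pics/ and viewed, at most 12 in all, crops included, and the job is handed in when it is done.

Besides the shell and the picture viewer there is one more tool, called as name([rows], argument=value, ...), one row to a line, values as JSON. step_arm: Moves the arm, as the interface text tells. Its arguments: {"type":"object","properties":{"moves":{"type":"array"},"squeeze":{"type":"number"}},"required":["moves"]}

```bash
mkdir -p pics; cat > h.py <<'E'
import numpy as np, cv2
from rig import telemetry, imaging, r
def ray(cal,uv):
    M=np.array(cal["cam_to_world"]); d=np.array([(uv[0]-cal["cx"])/cal["fx"],-(uv[1]-cal["cy"])/cal["fy"],-1.])
    return M[:3,3], M[:3,:3]@d
def atz(cal,uv,z):
    o,d=ray(cal,uv); return o+d*(z-o[2])/d[2]
def proj(cal,p):
    M=np.array(cal["cam_to_world"]); q=M[:3,:3].T@(np.array(p)-M[:3,3])
    return np.array([cal["cx"]+cal["fx"]*q[0]/-q[2], cal["cy"]-cal["fy"]*q[1]/-q[2]])
def tri(obs):
    A=0;b=0
    for c,uv in obs:
        o,d=ray(c,uv); d=d/np.linalg.norm(d); P=np.eye(3)-np.outer(d,d); A=A+P; b=b+P@o
    return np.linalg.solve(A,b)
E
python3 - <<'E'
from h import *
np.set_printoptions(precision=1,suppress=True)
s=telemetry.sense(); print(s)
C={};
for n in ("scene","top","wrist"):
    im=imaging.grab_frame(n); C[n]=imaging.calibration(n); cv2.imwrite(f"pics/{n}0.png",im[:,:,::-1])
    print(n,np.array(C[n]["cam_to_world"])[:3,3],C[n]["fx"],[k for k in C[n]])
pts=["lever_knob","direction_raised_end","power_raised_end","wheel_unit","bowl","water_cup","rib","slip_jar","mallet","oval_mould"]
for p in pts:
    o=[]
    for n in C:
        m=imaging.mark_of(n,p)
        if m: print(p,n,m[0]["xy"],round(m[0]["conf"],2), len(m)); o.append((C[n],m[0]["xy"])) if m[0]["conf"]>.4 else 0
    if len(o)>1: print("   ",tri(o))
E
```

```text
{'clock': 0.0, 'qpos': array([ 1.3,  0.4,  1.6,  0. ,  1.2, -0. ]), 'qvel': array([-0.,  0., -0., -0., -0.,  0.]), 'joint_efforts': array([ -0. , -60.5, -34.2,  -0. ,   0. ,  -0. ]), 'eef_pos': array([167.6, 601.6, 199.2]), 'tcp_rot': array([-3.1, -0. ,  2.9]), 'contact_force': array([-0.5, -0.6,  0.1]), 'wrist_torque': array([-0.1, -0. , -0. ]), 'grasp_force': 0.0, 'opening': 0.999771995404599}
scene [ 993.9 -629.1  775.5] 361.18737241010075 ['fx', 'fy', 'cx', 'cy', 'cam_to_world']
top [ 451.7  -91.9 1254.3] 405.7287551519339 ['fx', 'fy', 'cx', 'cy', 'cam_to_world']
wrist [ 89.5 624.  373.3] 346.5468043647878 ['fx', 'fy', 'cx', 'cy', 'cam_to_world']
lever_knob scene [336.5, 195.2] 0.66 1
lever_knob top [315.5, 164.1] 0.47 1
    [646.7 -79.9 197. ]
direction_raised_end scene [336.2, 193.5] 0.58 2
direction_raised_end top [302.1, 217.7] 0.64 1
    [547.6  -9.2  96.3]
power_raised_end scene [296.1, 190.5] 0.55 3
power_raised_end top [324.8, 208.5] 0.5 3
    [532.8 -99.4 168. ]
wheel_unit scene [323.7, 227.5] 0.59 1
wheel_unit top [307.7, 195.7] 0.96 3
    [584.5 -49.4  18.1]
bowl scene [359.1, 123.4] 0.8 2
bowl top [209.1, 207.8] 0.83 1
    [538.5 196.5 222.2]
water_cup scene [373.2, 197.1] 0.83 1
rib scene [337.6, 182.3] 0.85 1
rib top [291.7, 189.6] 0.69 1
    [592.2  -7.2 159.9]
slip_jar scene [329.3, 284.7] 0.79 2
slip_jar top [356.7, 157.2] 0.83 1
    [ 703.5 -201.3   15.9]
mallet scene [277.9, 272.2] 0.88 1
mallet top [370.8, 200.5] 0.78 1
    [ 568.5 -240.4    4.1]
oval_mould scene [251.9, 317.3] 0.93 1
oval_mould top [413.2, 187.0] 0.85 1
    [ 605.1 -373.6    6.8]
```

```bash
python3 - <<'E'
import cv2,numpy as np
t=cv2.imread("pics/top0.png")[120:270,190:390]; s=cv2.imread("pics/scene0.png")[140:290,230:430]
cv2.imwrite("pics/a.png",cv2.resize(t,None,fx=4,fy=4,interpolation=2)); cv2.imwrite("pics/b.png",cv2.resize(s,None,fx=4,fy=4,interpolation=2))
E
```

```text
(no output)
```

View pics/a.png

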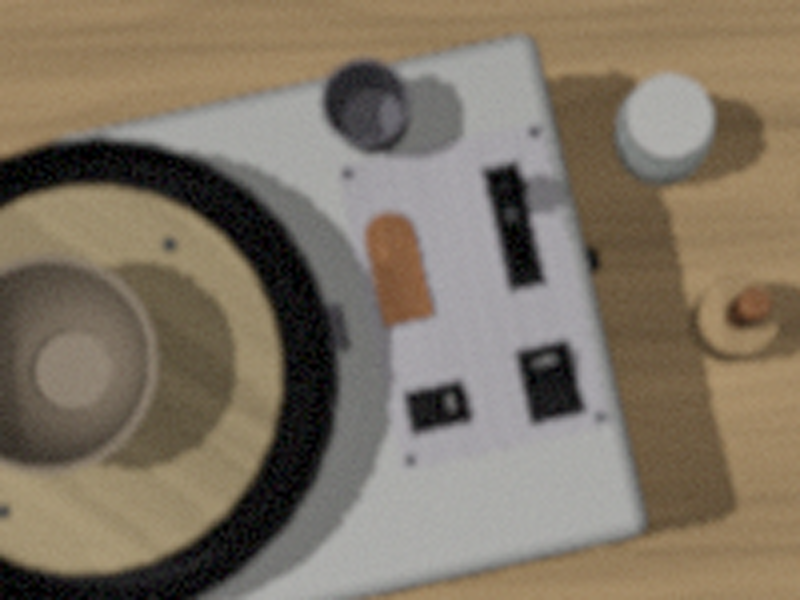

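View pics/b.png

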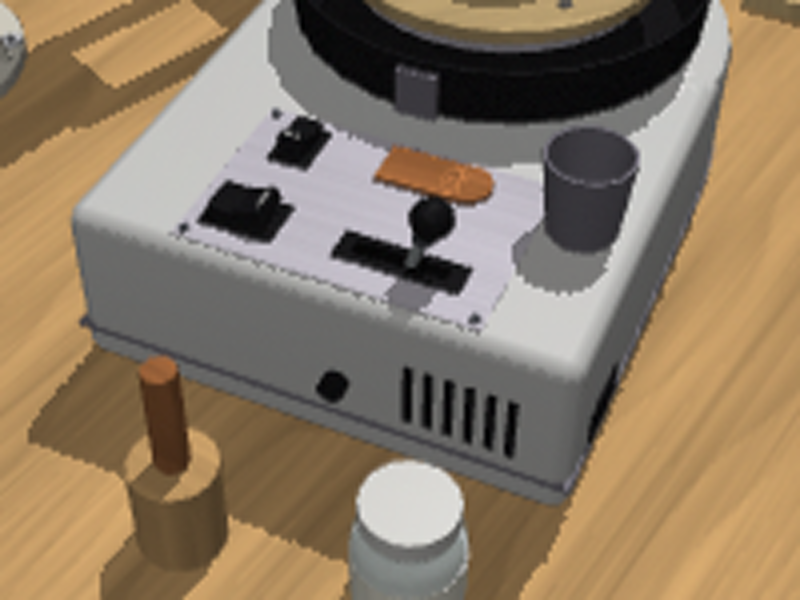

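```bash
cat >> h.py <<'E'
from scipy.optimize import least_squares
def U(p,q): c,s=np.cos(p[2]),np.sin(p[2]); return np.array([p[0]+c*q[0]-s*q[1],p[1]+s*q[0]+c*q[1],q[2]])
def knob(p,th): return U(p,[45+68*np.sin(th-.45),-40,130+68*np.cos(th-.45)])
E
python3 - <<'E'
from h import *
np.set_printoptions(precision=2,suppress=True)
T=imaging.calibration("top");S=imaging.calibration("scene")
ta=lambda u,v:(190+u/4,120+v/4); sa=lambda u,v:(230+u/4,140+v/4)
obs=[(T,ta(546,360),[-50,-40,170]),(T,ta(450,402),[-65,26,169]),(S,sa(265,198),[-50,-40,170]),(S,sa(293,135),[-65,26,169]),
(T,ta(550,381),[-65,-40,166]),(T,ta(438,407),[-65,38,166]),(T,ta(515,226),[45,-40,152])]
f=lambda p:np.concatenate([proj(c,U(p,q))-uv for c,uv,q in obs])
o=least_squares(f,[570,-50,.23],loss="soft_l1",x_scale=[10,10,.1]);p=o.x;print(p);print(f(p).reshape(-1,2))
g=least_squares(lambda t:proj(S,knob(p,t[0]))-sa(433,220),[.4]);print("lever",g.x,g.fun,knob(p,g.x[0]),knob(p,0))
for q in ([-180,-85,140],[180,-85,140]): print(4*(proj(T,U(p,q))-[190,120]))
print(U(p,[-50,-40,170]),U(p,[-65,26,169]))
s=telemetry.sense();from scipy.spatial.transform import Rotation as R
print(R.from_euler('xyz',s["tcp_rot"]).as_matrix(), np.array(imaging.calibration("wrist")["cam_to_world"]))
E
```

```text
[571.84 -53.43   0.18]
[[-0.66 -0.3 ]
 [ 0.37 -0.22]
 [-1.45  0.42]
 [-1.68  0.36]
 [-0.51  0.01]
 [-0.96 -0.49]
 [-0.14 -0.11]]
lever [0.8] [-0.66  1.07] [646.48 -80.58 193.77] [594.13 -90.04 191.23]
[647.57 535.05]
[537.75  29.11]
[ 529.75 -101.68  170.  ] [503.25 -39.4  169.  ]
[[-0.96  0.27 -0.  ]
 [ 0.27  0.96 -0.  ]
 [-0.   -0.   -1.  ]] [[  0.27  -0.92  -0.3   89.56]
 [  0.96   0.25   0.08 624.25]
 [ -0.    -0.31   0.95 373.87]
 [  0.     0.     0.     1.  ]]
```

step_arm([
  [[0,0,0],[0,0,-0.25],-1],
  [[0,0,0],[0,0,-0.5],-1],
  [[0,0,0],[0,0,-0.65],-1],
  [[0,0,0],[-0.95,-0.81,-0.65],-1],
  [[0,0,0],[-0.95,-0.81,-0.65],-1],
  [[0,0,0],[-0.95,-0.81,-0.65],-1],
  [[0,0,0],[-0.95,-0.81,-0.65],-1],
  [[0,0,0],[-0.95,-0.81,-0.65],-1],
])

```text
clock: 2.45
eef_pos: [308.0, 393.3, 330.1]
tcp_rot: [3.141, 0.0, 2.87]
contact_force: [0.5, 0.6, 0.2]
opening: 0.002
grasp_force: 0.0
```

step_arm([
  [[0,0,0],[-1,-0.85,0],-1],
  [[0,0,0],[-1,-0.85,0],-1],
  [[0,0,0],[-1,-0.85,0],-1],
  [[0,0,0],[-1,-0.85,0],-1],
  [[0,0,0],[-1,-0.85,0],-1],
  [[0,0,0],[-1,-0.85,0],-1],
])

```text
clock: 3.05
eef_pos: [456.3, 173.9, 330.0]
tcp_rot: [-3.141, 0.001, 2.866]
contact_force: [0.6, 0.8, 0.8]
opening: -0.0
grasp_force: 0.0
```

step_arm([
  [[0,0,-0.578],[-1,-0.86,0],-1],
  [[0,0,-0.578],[-1,-0.86,0],-1],
  [[0,0,-0.578],[-1,-0.86,0],-1],
  [[0,0,-0.578],[-1,-0.86,0],-1],
  [[0,0,-0.578],[-1,-0.86,0],-1],
  [[0,0,-0.578],[-1,-0.86,0],-1],
  [[0,0,-0.578],[-1,-0.86,0],-1],
])

```text
clock: 3.75
eef_pos: [602.2, -44.4, 329.2]
tcp_rot: [-3.141, -0.0, -2.962]
contact_force: [0.4, 1.1, -0.6]
opening: 0.001
grasp_force: 0.0
```

```bash
python3 - <<'E'
from h import *
import json
np.set_printoptions(precision=2,suppress=True)
C=imaging.calibration("wrist"); im=imaging.grab_frame("wrist"); cv2.imwrite("pics/w1.png",im[:,:,::-1])
json.dump({k:np.array(v).tolist() for k,v in C.items()},open("w1.json","w"))
p=[571.84,-53.43,.18]
for q in ([-50,-40,170],[-65,26,169],[-65,-40,166],[-65,38,166]): print(proj(C,U(p,q)))
print(proj(C,knob(p,.8)))
for n in ["lever_knob","direction_raised_end","power_raised_end","rib","water_cup"]:
    print(n,[(m["xy"],round(m["conf"],2)) for m in imaging.mark_of("wrist",n)])
E
```

```text
[270.9   91.38]
[343.49  73.92]
[270.78  74.04]
[356.46  74.09]
[272.9  221.94]
lever_knob [([279.6, 219.7], 0.92)]
direction_raised_end [([350.1, 74.5], 0.9)]
power_raised_end [([274.2, 90.2], 0.85)]
rib [([361.0, 167.6], 0.97)]
water_cup [([356.8, 262.0], 0.58)]
```

View pics/w1.png

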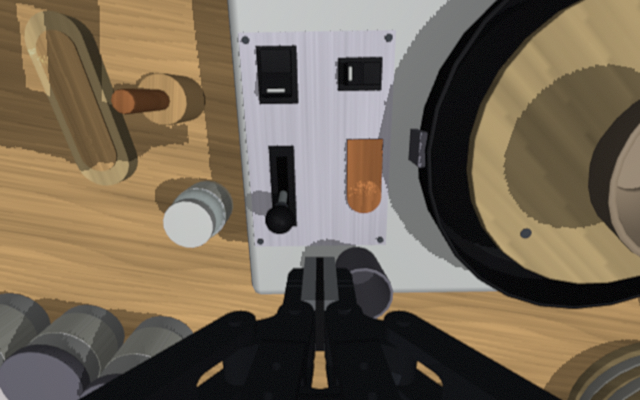

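```bash
python3 - <<'E'
from h import *
import json
np.set_printoptions(precision=2,suppress=True)
T=imaging.calibration("top");S=imaging.calibration("scene");W=json.load(open("w1.json"))
ta=lambda u,v:(190+u/4,120+v/4); sa=lambda u,v:(230+u/4,140+v/4)
A=[-50,-40,170];B=[-65,26,169]
ot=[(T,ta(546,360),A),(T,ta(450,402),B),(T,ta(550,381),[-65,-40,166]),(T,ta(438,407),[-65,38,166])]
os=[(S,sa(265,198),A),(S,sa(293,135),B)]
ow=[(W,(276,91),A),(W,(350,73.5),B),(W,(277,74),[-65,-40,166]),(W,(360,73),[-65,38,166]),(W,(282,187),[45,-40,150])]
for nm,obs in (("w",ow),("ts",ot+os),("all",ot+os+ow)):
    f=lambda p:np.concatenate([proj(c,U(p,q))-uv for c,uv,q in obs])
    p=least_squares(f,[570,-50,.18],x_scale=[10,10,.1]).x;print(nm,p);print(f(p).reshape(-1,2).tolist() if nm!="ts" else "")
    g=least_squares(lambda t:np.r_[proj(S,knob(p,t[0]))-sa(433,220),proj(W,knob(p,t[0]))-(279.5,219)],[.4]);print("lever",g.x,g.fun)
for ps,pw in ((sa(265,198),(276,91)),(sa(293,135),(350,73.5)),(sa(433,220),(279.5,219))): print("tri",tri([(S,ps),(W,pw)]))
print("tri T-W",tri([(T,ta(546,360)),(W,(276,91))]),tri([(T,ta(450,402)),(W,(350,73.5))]))
print(U(p,A),U(p,B),knob(p,g.x[0]),knob(p,0),"cup",atz(W,(363,280),212),telemetry.sense()["eef_pos"])
E
```

```text
w [570.63 -48.49   0.18]
[[0.20010879565683126, 0.25404863509167797], [-1.2103203279447143, -0.08277013047060677], [-0.9859860203071662, -0.09227363529012678], [1.715742012877513, 0.5269079025213728], [0.3375572140259919, -0.7035416702539123]]
lever [0.76] [-0.84 -0.93 -1.15  0.7 ]
ts [572.27 -52.81   0.18]

lever [0.76] [-1.42  0.22 -5.94  1.17]
all [570.74 -48.86   0.19]
[[-2.2218245191049846, 0.00091015683122464], [-1.1120731760808553, 0.28294531372162623], [-2.021389146592128, 0.3051319306625828], [-2.4247766003888955, 0.04345546381699705], [-0.6360283315583501, -0.5649672188195609], [-1.1314192125322506, -0.5524292129748574], [-0.35110774311522164, 0.41071706008423803], [-1.8166756225763265, -0.12024022339312523], [-1.580548148919661, 0.06742232329176545], [1.1162950184868805, 0.4539606912811678], [0.08806984132263551, -0.5800283804477999]]
lever [0.76] [-0.87 -0.88 -1.38  0.73]
tri [529.39 -96.9  167.86]
tri [502.44 -32.87 165.58]
tri [643.69 -74.51 191.13]
tri T-W [ 530.82 -103.26  124.23] [502.39 -37.08 185.19]
[529.06 -97.47 170.  ] [502.03 -35.42 169.  ] [642.74 -75.93 194.77] [593.34 -85.29 191.23] cup [682.06  13.26 212.  ] [600.33 -40.57 330.13]
```

step_arm([
  [[0,0,0],[-0.38,-0.22,0],-1],
  [[0,0,0],[-0.38,-0.22,0],-1],
  [[0,0,0],[-0.38,-0.22,0.2],-1],
  [[0,0,0],[-0.38,-0.22,0.4],-1],
  [[0,0,0],[-0.38,-0.22,0.55],-1],
  [[0,0,0],[-0.38,-0.22,0.65],-1],
  [[0,0,0],[-0.38,-0.22,0.65],-1],
])

```text
clock: 4.75
eef_pos: [681.3, -70.0, 196.8]
tcp_rot: [3.14, -0.005, -2.958]
contact_force: [-0.6, -0.1, 0.2]
opening: 0.0
grasp_force: 0.0
```

```bash
python3 - <<'E'
from h import *
C=imaging.calibration("wrist"); im=imaging.grab_frame("wrist"); cv2.imwrite("pics/w2.png",im[:,:,::-1])
s=telemetry.sense(); d=s["eef_pos"]-np.array([570.7,-48.6,0]); c,n=np.cos(.182),np.sin(.182); print(c*d[0]+n*d[1],c*d[1]-n*d[0],s["eef_pos"],s["contact_force"])
E
```

```text
106.0982168342178 -41.57550298508801 [682.57090048 -70.2853796  199.05003816] [0.39521521 0.18724345 1.06807838]
```

View pics/w2.png

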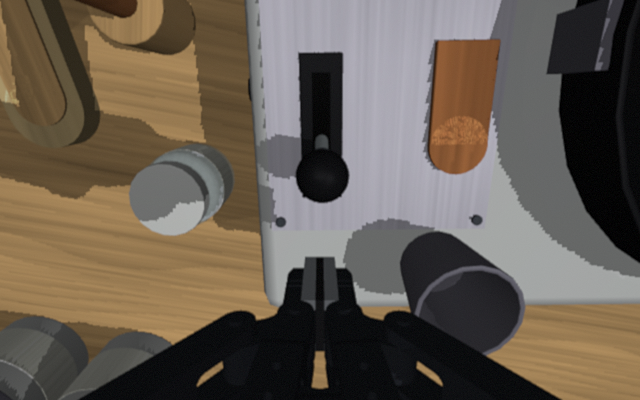

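step_arm([
  [[0,0,0],[0,0,0.08],-1],
  [[0,0,0],[0,0,0.08],-1],
  [[0,0,0],[0.04,0,0.08],-1],
  [[0,0,0],[0.08,0,0.08],-1],
  [[0,0,0],[0.12,0,0.08],-1],
  [[0,0,0],[0.16,0,0.08],-1],
  [[0,0,0],[0.2,0,0.08],-1],
  [[0,0,0],[0.24,0,0.08],-1],
])

```text
clock: 5.6
eef_pos: [635.6, -80.2, 184.1]
tcp_rot: [-3.141, 0.0, -2.96]
contact_force: [-0.2, -0.3, -0.3]
opening: 0.003
grasp_force: 0.0
```

step_arm([
  [[0,0,0],[0.02,0,0],-1],
  [[0,0,0],[0.035,0,0],-1],
  [[0,0,0],[0.035,0,0],-1],
])

```text
clock: 5.9
eef_pos: [629.2, -81.4, 184.0]
tcp_rot: [-3.142, 0.0, -2.96]
contact_force: [1.4, 0.0, -0.5]
opening: 0.0
grasp_force: 0.0
```

```bash
cat >> h.py <<'E'
def st():
    s=telemetry.sense(); d=s["eef_pos"]-np.array([570.7,-48.6,0]); c,n=np.cos(.182),np.sin(.182); f=s["contact_force"]; print("u",round(c*d[0]+n*d[1],1),round(c*d[1]-n*d[0],1),round(d[2],1),"f",round(c*f[0]+n*f[1],1),round(c*f[1]-n*f[0],1),f[2].round(1),s["clock"])
E
python3 - <<'E'
from h import *
im=imaging.grab_frame("wrist"); cv2.imwrite("pics/w3.png",im[:,:,::-1]); st()
E
```

```text
u 51.9 -42.8 184.0 f 0.1 0.1 -0.0 5.95
```

View pics/w3.png

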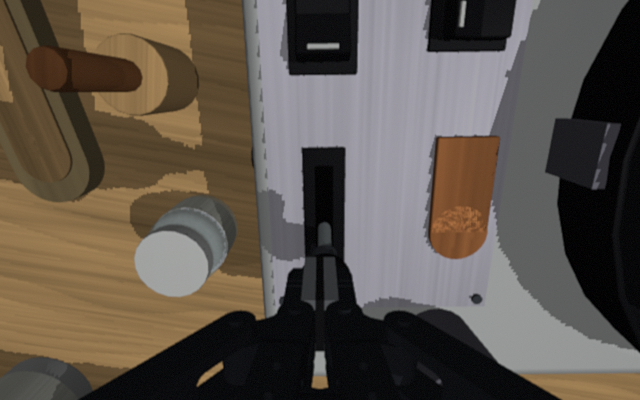

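```bash
python3 - <<'E'
from h import *
p=[570.7,-48.6,.182];C=imaging.calibration("wrist")
for t in (0,.3,.5,.76): print(t,proj(C,knob(p,t)),45+68*np.sin(t-.45))
print("stem/slot",proj(C,U(p,[45,-40,150])),"tcp",proj(C,telemetry.sense()["eef_pos"]))
im=cv2.imread("pics/w3.png")[180:330,220:420]; im=cv2.convertScaleAbs(cv2.resize(im,None,fx=4,fy=4,interpolation=2),alpha=2.2,beta=20); cv2.imwrite("pics/c3.png",im)
E
```

```text
0 [323.36020043 186.21539485] 15.422343680436345
0.3 [323.29122481 227.04677695] 34.83820699179525
0.5 [323.17056436 252.35993252] 48.39858351040613
0.76 [322.94840508 279.30774456] 65.74398727815415
stem/slot [322.42122987 214.40434232] tcp [317.74513239 247.00340653]
```

View pics/c3.png

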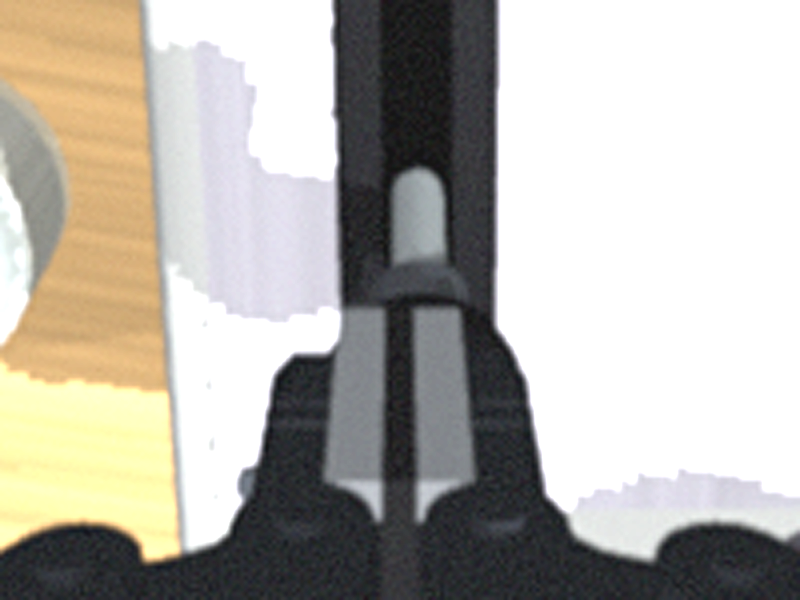

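```bash
python3 - <<'E'
from h import *
C=imaging.calibration("scene"); im=imaging.grab_frame("scene")[:,:,::-1].copy(); st()
t=telemetry.sense()["eef_pos"]; x0,y0=250,110
im=im[y0:y0+120,x0:x0+160]; im=cv2.resize(im,None,fx=5,fy=5,interpolation=2); im=cv2.convertScaleAbs(im,alpha=1.5,beta=10)
for q,c in ((t,(0,0,255)),(t+[0,0,30],(0,255,0)),(knob([570.7,-48.6,.182],.76),(255,0,0))):
    u=(proj(C,q)-[x0,y0])*5; print(u); cv2.circle(im,tuple(int(v) for v in u),3,c,-1)
cv2.imwrite("pics/s3.png",im)
print(imaging.mark_of("scene","lever_knob"))
E
```

```text
u 52.1 -42.8 183.9 f -0.5 -0.1 -0.3 6.0
[408.04136129 432.86658206]
[408.94401689 386.22659543]
[436.5368256  420.62320485]
[]
```

View pics/s3.png

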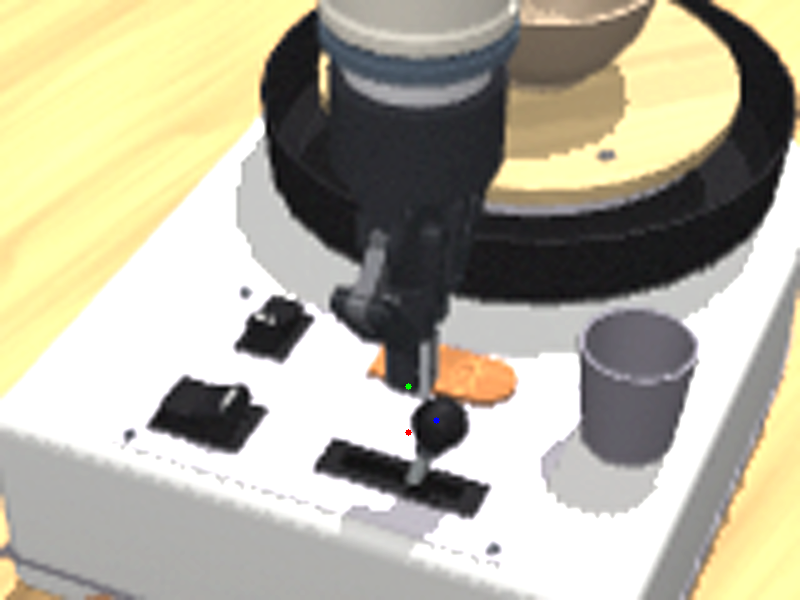

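step_arm([
  [[0,0,0],[-0.1,0,-0.02],-1],
  [[0,0,0],[-0.25,0.01,-0.02],-1],
  [[0,0,0],[-0.27,0.01,-0.02],-1],
  [[0,0,0],[-0.27,0.01,0.05],-1],
  [[0,0,0],[-0.27,0.01,0.1],-1],
  [[0,0,0],[-0.27,0.01,0.13],-1],
  [[0,0,0],[-0.27,0.01,0.13],-1],
])

```text
clock: 6.75
eef_pos: [680.6, -69.7, 156.1]
tcp_rot: [3.141, -0.003, -2.96]
contact_force: [-0.1, -0.8, 0.2]
opening: 0.002
grasp_force: 0.0
```

step_arm([
  [[0,0,0],[0.04,0,0],-1],
  [[0,0,0],[0.07,0,0],-1],
  [[0,0,0],[0.1,0,0],-1],
  [[0,0,0],[0.12,0,0],-1],
])

```text
clock: 7.15
eef_pos: [659.4, -74.0, 159.4]
tcp_rot: [-3.141, 0.004, -2.96]
contact_force: [3.2, 1.4, 3.7]
opening: 0.0
grasp_force: 2.0
```

```bash
python3 - <<'E'
from h import *
st()
a=imaging.grab_frame("wrist")[150:350,220:420]; s=imaging.grab_frame("scene")[110:230,250:410]; st()
im=np.vstack([cv2.resize(a,(400,400),interpolation=2)[:300],cv2.resize(s,(400,300),interpolation=2)])
cv2.imwrite("pics/d4.png",cv2.convertScaleAbs(im[:,:,::-1],alpha=1.6,beta=15))
E
```

```text
u 82.7 -41.0 159.4 f 3.4 0.8 3.7 7.15
u 81.9 -41.0 158.8 f 1.8 -0.9 2.3 7.25
```

View pics/d4.png

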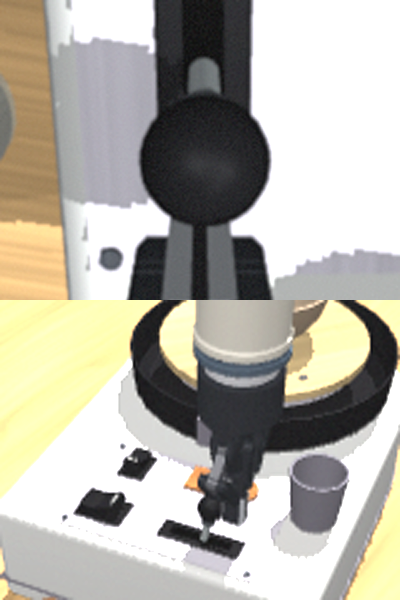

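step_arm([
  [[0,0,0],[0.03,0,0],-1],
  [[0,0,0],[0.06,0,0],-1],
  [[0,0,0],[0.09,0,0],-1],
  [[0,0,0],[0.12,0,0],-1],
  [[0,0,0],[0.15,0,0],-1],
  [[0,0,0],[0.17,0,0],-1],
  [[0,0,0],[0.17,0,0],-1],
])

```text
clock: 7.95
eef_pos: [623.8, -80.2, 157.4]
tcp_rot: [3.141, -0.002, -2.96]
contact_force: [0.5, 0.1, -0.5]
opening: 0.001
grasp_force: 0.0
```

step_arm([
  [[0,0,0],[0.01,0,0],-1],
  [[0,0,0],[0.015,0,0],-1],
  [[0,0,0],[0.015,0,0],-1],
])

```text
clock: 8.25
eef_pos: [622.1, -80.6, 157.8]
tcp_rot: [3.142, -0.0, -2.959]
contact_force: [0.9, 0.1, -0.5]
opening: -0.007
grasp_force: 0.8
```

```bash
python3 - <<'E'
from h import *
im=imaging.grab_frame("wrist");C=imaging.calibration("wrist"); st()
print(imaging.mark_of("wrist","lever_knob"),[proj(C,knob([570.7,-48.6,.182],t)) for t in (0,.1,.2,.3)])
E
```

```text
u 44.8 -40.7 157.8 f 1.0 -0.3 -0.9 8.3
[{'xy': [320.4, 225.2], 'conf': 0.64}] [array([319.09159   , 217.83742848]), array([319.06694609, 233.62771402]), array([319.04266653, 249.38973118]), array([319.01932109, 264.75308503])]
```

step_arm([
  [[0,0,0],[0.01,0,0],-1],
  [[0,0,0],[0.015,0,0],-1],
  [[0,0,0],[0.015,0,0],-1],
])

```text
clock: 8.65
eef_pos: [619.1, -81.2, 157.9]
tcp_rot: [-3.142, -0.0, -2.959]
contact_force: [1.3, 0.4, -1.3]
opening: 0.0
grasp_force: 1.0
```

step_arm([
  [[0,0,0],[0.005,0,0],-1],
  [[0,0,0],[0.01,0,0],-1],
  [[0,0,0],[0.01,0,0],-1],
])

```text
clock: 8.95
eef_pos: [618.5, -81.4, 158.1]
tcp_rot: [-3.141, 0.003, -2.96]
contact_force: [7.3, 1.1, -3.5]
opening: -0.005
grasp_force: 3.2
```

step_arm([
  [[0,0,0],[0.01,0,0],-1],
  [[0,0,0],[0.01,0,0],-1],
])

```text
clock: 9.15
eef_pos: [618.2, -81.6, 158.6]
tcp_rot: [-3.141, 0.006, -2.96]
contact_force: [12.0, 1.4, -5.4]
opening: -0.0
grasp_force: 5.7
```

```bash
python3 - <<'E'
from h import *
im=imaging.grab_frame("wrist");C=imaging.calibration("wrist"); st()
print(imaging.mark_of("wrist","lever_knob"),[proj(C,knob([570.7,-48.6,.182],t)) for t in (0,.1)])
E
```

```text
u 40.8 -41.0 158.6 f 12.3 -0.3 -5.3 9.2
[{'xy': [324.3, 227.9], 'conf': 0.62}] [array([319.62394233, 226.28618625]), array([319.59931748, 241.9005577 ])]
```

step_arm([
  [[0,0,0],[-0.1,0,0],-1],
  [[0,0,0],[-0.15,0,-0.1],-1],
  [[0,0,0],[-0.15,0,-0.3],-1],
  [[0,0,0],[0.05,0.1,-0.3],-1],
  [[0,0,0],[0.25,0.2,-0.3],-1],
  [[0,0,0],[0.45,0.315,-0.3],-1],
  [[0,0,0],[0.515,0.315,-0.3],-1],
  [[0,0,0],[0.515,0.315,-0.3],-1],
])

```text
clock: 10.05
eef_pos: [500.9, -38.6, 218.3]
tcp_rot: [-3.141, -0.001, -2.959]
contact_force: [0.2, 0.3, 0.2]
opening: 0.004
grasp_force: 0.0
```

```bash
python3 - <<'E'
from h import *
im=imaging.grab_frame("wrist");C=imaging.calibration("wrist"); st()
p=[570.7,-48.6,.182];S=imaging.calibration("scene");s=imaging.grab_frame("scene")
print([(n,[(m["xy"],round(m["conf"],2)) for m in imaging.mark_of("wrist",n)],proj(C,q)) for n,q in (("direction_raised_end",U(p,[-65,26,169])),("power_raised_end",U(p,[-50,-40,170])),("lever_knob",knob(p,0)))])
print(imaging.mark_of("scene","lever_knob")[:1],proj(S,knob(p,0)),proj(S,knob(p,.1)))
a=im[0:300,180:480]; b=s[110:230,250:410]
o=np.hstack([cv2.resize(a,(400,400)),cv2.resize(b,(400,300))[:, :] if 0 else cv2.copyMakeBorder(cv2.resize(b,(400,300)),0,100,0,0,0)])
cv2.imwrite("pics/e5.png",cv2.convertScaleAbs(o[:,:,::-1],alpha=1.5,beta=10))
E
```

```text
u -65.1 21.9 218.5 f 0.6 -0.3 -0.4 10.1
[('direction_raised_end', [([326.8, 217.0], 0.88)], array([324.11248755, 216.39161933])), ('power_raised_end', [([230.2, 237.8], 0.6)], array([229.25285225, 236.96377576])), ('lever_knob', [], array([229.2110125 , 335.51989552]))]
[{'xy': [316.5, 191.4], 'conf': 0.61}] [318.54977924 189.52423547] [320.83583224 189.40815013]
```

View pics/e5.png

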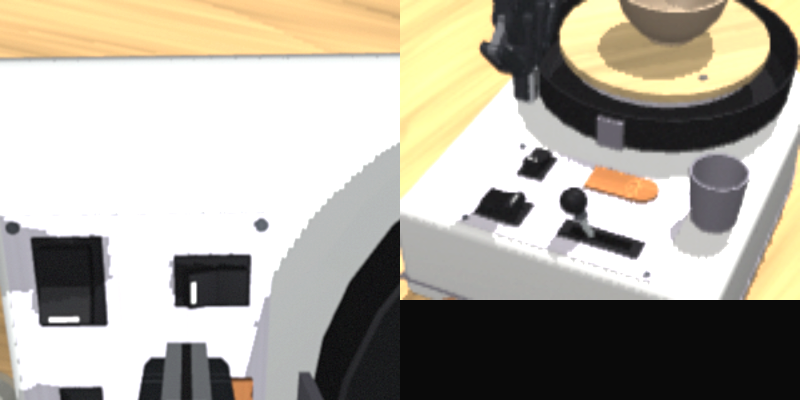

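step_arm([
  [[0,0,0],[0,0,0.15],-1],
  [[0,0,0],[0,0,0.28],-1],
  [[0,0,0],[0,0,0.34],-1],
  [[0,0,0],[0,0,0.36],-1],
  [[0,0,0],[0,0,0.36],-1],
])

```text
clock: 10.85
eef_pos: [502.9, -38.6, 145.8]
tcp_rot: [3.141, -0.001, -2.959]
contact_force: [0.1, -0.3, 0.5]
opening: 0.001
grasp_force: 0.0
```

step_arm([
  [[0,0,0],[0,0,0.01],-1],
  [[0,0,0],[0,0,0.02],-1],
  [[0,0,0],[0,0,0.02],-1],
])

```text
clock: 11.15
eef_pos: [502.9, -38.6, 142.3]
tcp_rot: [-3.141, 0.001, -2.959]
contact_force: [-0.5, 0.1, 0.8]
opening: -0.001
grasp_force: 0.0
```

step_arm([
  [[0,0,0],[0,0,0.01],-1],
  [[0,0,0],[0,0,0.02],-1],
  [[0,0,0],[0,0,0.02],-1],
])

```text
clock: 11.45
eef_pos: [503.0, -39.0, 138.2]
tcp_rot: [-3.141, 0.001, -2.959]
contact_force: [-0.5, -2.5, 4.2]
opening: -0.004
grasp_force: 1.8
```

step_arm([
  [[0,0,0],[0,0,0.01],-1],
  [[0,0,0],[0,0,0.015],-1],
  [[0,0,0],[0,0,0.015],-1],
])

```text
clock: 11.75
eef_pos: [503.8, -39.7, 135.8]
tcp_rot: [-3.139, 0.002, -2.959]
contact_force: [-0.8, -6.8, 6.8]
opening: 0.003
grasp_force: 3.7
```

step_arm([
  [[0,0,0],[0,0,0.005],-1],
  [[0,0,0],[0,0,0.01],-1],
  [[0,0,0],[0,0,0.01],-1],
])

```text
clock: 12.05
eef_pos: [503.8, -39.2, 133.6]
tcp_rot: [-3.14, 0.002, -2.959]
contact_force: [1.2, -2.8, 5.4]
opening: -0.002
grasp_force: 2.2
```

step_arm([
  [[0,0,0],[0,0,0.005],-1],
  [[0,0,0],[0,0,0.01],-1],
  [[0,0,0],[0,0,0.01],-1],
])

```text
clock: 12.35
eef_pos: [503.8, -39.3, 132.5]
tcp_rot: [-3.14, 0.002, -2.959]
contact_force: [-3.6, -3.5, 16.2]
opening: 0.001
grasp_force: 7.8
```

```bash
python3 - <<'E'
from h import *
st()
E
```

```text
u -64.1 21.3 132.5 f -4.2 -2.8 16.2 12.35
```

step_arm([
  [[0,0,0],[0,0,-0.15],-1],
  [[0,0,0],[0,0,-0.38],-1],
  [[0,0,0],[-0.04,-0.15,-0.42],-1],
  [[0,0,0],[-0.085,-0.31,-0.42],-1],
  [[0,0,0],[-0.085,-0.31,-0.42],-1],
  [[0,0,0],[-0.085,-0.31,-0.42],-1],
])

```text
clock: 12.95
eef_pos: [530.1, -96.6, 214.3]
tcp_rot: [3.141, -0.001, -2.961]
contact_force: [0.5, 0.6, 0.4]
opening: 0.002
grasp_force: 0.0
```

```bash
python3 - <<'E'
from h import *
im=imaging.grab_frame("wrist");C=imaging.calibration("wrist"); st()
p=[570.7,-48.6,.182];S=imaging.calibration("scene");s=imaging.grab_frame("scene")
print([(n,[(m["xy"],round(m["conf"],2)) for m in imaging.mark_of("wrist",n)],proj(C,q)) for n,q in (("direction_raised_end",U(p,[-65,26,164])),("power_raised_end",U(p,[-50,-40,170])),("lever_knob",knob(p,0)))])
print(imaging.mark_of("scene","lever_knob")[:1])
a=im[0:300,220:520]; b=s[110:230,250:410]
o=np.hstack([cv2.resize(a,(400,400)),cv2.copyMakeBorder(cv2.resize(b,(400,300)),0,100,0,0,0)])
cv2.imwrite("pics/f6.png",cv2.convertScaleAbs(o[:,:,::-1],alpha=1.5,beta=10))
E
```

```text
u -48.8 -39.3 214.2 f -0.4 0.4 0.1 13.0
[('direction_raised_end', [([412.4, 190.7], 0.6)], array([414.90478519, 193.51176822])), ('power_raised_end', [([315.9, 213.5], 0.81)], array([316.87697671, 217.4510259 ])), ('lever_knob', [([426.0, 299.5], 0.22)], array([316.82010309, 319.98183975]))]
[{'xy': [320.9, 190.8], 'conf': 0.72}]
```

View pics/f6.png

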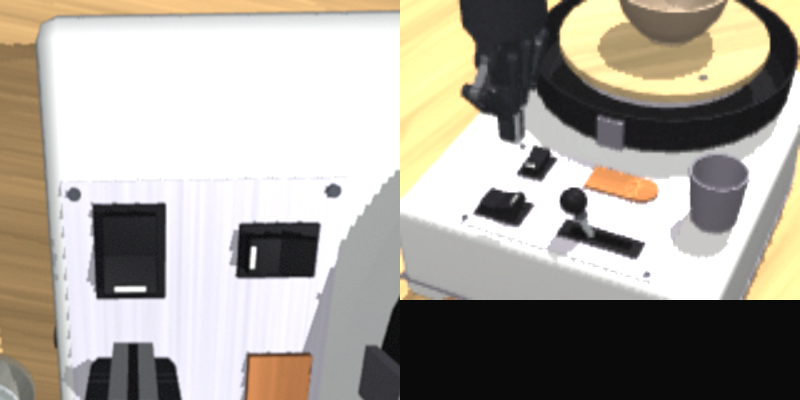

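step_arm([
  [[0,0,0],[0,0,0.15],-1],
  [[0,0,0],[0,0,0.28],-1],
  [[0,0,0],[0,0,0.34],-1],
  [[0,0,0],[0,0,0.35],-1],
  [[0,0,0],[0,0,0.35],-1],
])

```text
clock: 13.75
eef_pos: [530.8, -96.3, 145.2]
tcp_rot: [-3.142, 0.0, -2.959]
contact_force: [1.0, -0.4, 1.4]
opening: -0.0
grasp_force: 0.0
```

step_arm([
  [[0,0,0],[0,0,0.01],-1],
  [[0,0,0],[0,0,0.02],-1],
  [[0,0,0],[0,0,0.02],-1],
])

```text
clock: 14.05
eef_pos: [530.8, -96.5, 141.3]
tcp_rot: [-3.141, 0.001, -2.96]
contact_force: [-0.1, 0.2, -0.6]
opening: 0.002
grasp_force: 0.0
```

step_arm([
  [[0,0,0],[0,0,0.01],-1],
  [[0,0,0],[0,0,0.015],-1],
  [[0,0,0],[0,0,0.015],-1],
])

```text
clock: 14.35
eef_pos: [532.2, -96.4, 138.8]
tcp_rot: [-3.141, 0.003, -2.96]
contact_force: [2.7, 1.6, 3.9]
opening: 0.005
grasp_force: 2.2
```

step_arm([
  [[0,0,0],[0,0,0.005],-1],
  [[0,0,0],[0,0,0.01],-1],
  [[0,0,0],[0,0,0.01],-1],
])

```text
clock: 14.65
eef_pos: [533.0, -96.4, 137.2]
tcp_rot: [-3.141, 0.005, -2.96]
contact_force: [3.8, 1.2, 5.5]
opening: -0.003
grasp_force: 3.1
```

step_arm([
  [[0,0,0],[0,0,0.01],-1],
  [[0,0,0],[0,0,0.015],-1],
  [[0,0,0],[0,0,0.015],-1],
])

```text
clock: 14.95
eef_pos: [532.3, -96.6, 133.8]
tcp_rot: [-3.141, 0.003, -2.959]
contact_force: [4.0, 1.2, 4.5]
opening: 0.002
grasp_force: 2.2
```

step_arm([
  [[0,0,0],[0,0,0.005],-1],
  [[0,0,0],[0,0,0.01],-1],
  [[0,0,0],[0,0,0.01],-1],
])

```text
clock: 15.25
eef_pos: [532.0, -96.7, 132.5]
tcp_rot: [-3.141, 0.003, -2.96]
contact_force: [0.3, 1.0, 16.2]
opening: -0.0
grasp_force: 7.8
```

Stop reached (16 N). Rise clear and check.

step_arm([
  [[0,0,0],[0,0,-0.15],-1],
  [[0,0,0],[0,0,-0.4],-1],
  [[0,0,0],[0,0,-0.65],-1],
  [[0,0,0],[0,0,-0.9],-1],
  [[0,0,0],[0,0,-0.9],-1],
  [[0,0,0],[0,0,-0.9],-1],
])

```text
clock: 15.85
eef_pos: [530.2, -96.6, 311.2]
tcp_rot: [-3.141, 0.0, -2.96]
contact_force: [-0.4, -0.7, -1.8]
opening: -0.002
grasp_force: 0.0
```

```bash
python3 - <<'E'
from h import *
im=imaging.grab_frame("wrist");C=imaging.calibration("wrist"); st()
p=[570.7,-48.6,.182]
print(imaging.mark_of("wrist","lever_knob"),proj(C,knob(p,0)),proj(C,knob(p,.1)))
s=imaging.grab_frame("scene")
o=np.hstack([cv2.resize(im[60:260,200:400],(400,400),interpolation=2),cv2.copyMakeBorder(cv2.resize(s[110:230,250:410],(400,300)),0,100,0,0,0)])
cv2.imwrite("pics/g7.png",cv2.convertScaleAbs(o[:,:,::-1],alpha=1.6,beta=15))
E
```

```text
u -49.2 -39.5 309.8 f -0.0 0.7 -0.5 15.9
[{'xy': [320.6, 255.4], 'conf': 0.74}] [317.73902092 256.54365869] [317.72756729 263.90565221]
```

View pics/g7.png

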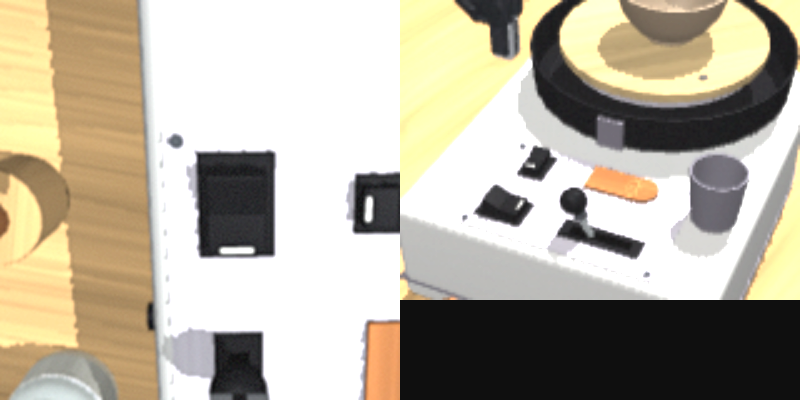

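Both switches are rocked over, the lever is at its stop (knob within about 1 px of the prediction), the bystanders are unmoved and the hand is clear.

```bash
python3 -c "
from rig import r
print(r.sign_off())"
```

```text
the job is handed in; nothing more can be done
None
```

I've handed the job in: the speed lever is at its front stop, then the direction switch and last the power switch were rocked right over, at about 16 N or less, and the hand is clear; sign-off gave no verdict.

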